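# Release the charged battery holder from its dock and hold it level

## Robot

A 7-joint arm with a two-finger parallel gripper is mounted at the origin on a cart in front of the work surface, level with it; the furniture and walls round the work are solid. World frame = base frame: x ahead of the robot, y to its left, z up, the work surface at z = 0. Lengths are in m, angles in rad, forces in N, time in s.
With the tool pointing down it reaches from about 0.4 to 0.85 m from the base axis. Payload 4.5 kg.
Tool frame: the origin (TCP) lies on the centre line of the jaws, within the pads' length; the fingertips stand 17 mm ahead of it and the grasp point (between the pads) lies 2 mm behind it (r.tip_reach is the distance from the TCP to the fingertips, in m); z points along the fingers, y is the line along which they close (so a half turn about z gives the same grasp; the last joint's range is limited). The gripper opens to 88 mm and grips with 3 to 60 N. Pads are 18 mm wide; open, the fingers measure 123 mm over their backs; the gripper's body (75 mm by 187 mm) begins 45 mm behind the grasp point.
Start: joints at [0.034, 0.689, -0.195, 1.565, 0.157, 0.902, -0.215], TCP at [0.625, 0, 0.256] pointing down, gripper open.
Joint ranges: [-3.01, 3.01], [-0.46, 2.08], [-1.47, 1.51], [0.13, 2.56], [-1, 4.14], [0.04, 2.09], [-2.66, 2.66]. Speed limits (rad/s): [2.57, 2.57, 3.14, 3.14, 3.14, 3.14, 3.14].

## Interface

Orientations are given as a unit quaternion [x, y, z, w].
In Python, from plant import r gives the robot as it stands.
- The arm moves only by the tool step_arm, never from a script. Its argument "steps" is a list of rows, each a list of 7 numbers: the shift along the tool's x, y, z in cm, then the turn, a rotation vector about the tool's x, y, z in degrees, then the gripper's target within -1 to 1 (shut at 1, half-way at 0, fully open at -1). A call has 1 to 8 rows; each row shifts and turns the commanded pose from where the row before left it, along the tool's axes as they then stand; what a row does not reach is not made up. A row lasts 1/8 s, in which the tool goes at most 62.5 mm and 10.7 degrees, less where a joint would pass 70% of its speed; a pose out of reach is approached as far as the arm can. A call with a gripper value outside its range is refused whole. The fingers move at their own pace and stop on an object; "force" is the grip in N (left out, the last holds). Time passes only in rows, so rows that do not move let the fingers close. It gives the time, the measured TCP pose, the force, the opening and the grip force at its end, in the units of the state.
- r.get_state(): the state, without advancing time (a new reading comes with each control period).
- r.snapshot(name): name is "scene" or "side" or "wrist"; returns a dict with "pixels" (384x512x3 uint8, red, green, blue), "fx", "fy", "cx", "cy" (pixels), "cam_to_world" (4x4, takes a point from camera to world coordinates). Camera axes: x right, y down, z forward; pixel columns grow to the right and rows downward; lengths in m; the calibration is good to about 2 mm. A picture is of the moment at which its call begins. There is no depth.
- r.finish_job(): hands the job in; it is judged then, once.
The state is a dict: "clock": time; "q": joint angles; "qd": joint speeds; "joint_torque": joint torques, N m; "tool_pos": TCP position; "eef_rot": TCP orientation; "contact_force": force on the tool from outside, world axes, zero at the start; "moment": the same for the moment, N m; "opening": opening from 0.0 (shut) to 1.0 (fully open); "finger_force": force on a finger pad.
Only numpy, scipy, OpenCV 4.12 (cv2) and the standard library are available. Lean on these libraries where they do the work, as an engineer would, in place of code of your own. Each camera call takes 0.05 s, during which the arm holds its last target. There are 200 camera calls.

## Task

The black two-cell battery holder on the charging dock is locked in by a steel bolt: take the red screwdriver out of its wooden block and push its tip down on the orange button recessed in the dock's white housing until the holder pops up. Put the screwdriver back in its hole in the block, then lift the battery holder straight out of the dock and finish while still holding it in the gripper, level and still, at least 12 cm above the desk. Its cells only lie in the open holder, so never tip it, and leave the other things on the desk where they are.

Things in the scene. Friction and masses are not known exactly. Their poses are not given: they have to be found in the camera images.
- charging_dock: Charging dock fixed to the desk: grey base 66 (x) x 130 (y) x 8 mm high, white housing 44 x 40 x 46 mm high centred at y +60 mm. Origin on the desk under the seat; y along it toward the housing, z up. Guides and stops 30 mm high stand 1 mm off the holder's four corners; between them (y -15 to +25 mm) its long sides are free for fingers down to 10 mm above the desk.
- battery_holder: Open black two-cell battery holder, red cells, 34 (x) x 78 (y) x 16 mm high, about 75 g, origin mid-underside, z up. Locked, its underside is 18 mm above the desk, axes as the dock's, and a steel bolt reaches 3 mm over its +y end wall. With the bolt drawn back a sprung plate lifts it 6 mm and it stays up; the returning bolt then only rubs lightly on that wall.
- holder_grip (a point): Middle of the battery holder's box part, at its balance point and half its height: 4 mm toward the housing from the holder's origin and 8 mm above its underside. Grasp here, fingers closing across the 34 mm width (the holder's x).
- dock_button_mouth (a point): Centre of the mouth of the round 9 mm bore in the top of the dock's housing, 46 mm above the desk (dock frame x 0, y +60 mm). The orange button lies in it, its face 5 mm below the mouth.
- release_button (a joint): Travel of the orange spring button, m: 0 at rest, 0.006 at its stop, down is positive. It takes about 2 to 3 N to start and 4 to 6 N at the stop, springs back by itself, and draws the bolt back by as much as it is pushed; the holder comes free at about 0.002 to 0.004 and is then fully up within 0.5 s.
- screwdriver: Small screwdriver, 126 mm long, 22 g, standing point down in the wooden block, play about 2 degrees. Round red handle 10.4 mm thick and 70 mm long (60 to 130 mm above the desk while it stands), thin blade 2.6 mm thick and 51 mm long. Its own y axis runs from tip to handle end (up while it stands).
- driver_tip (a point): Point of the screwdriver's blade, on its axis.
- driver_grip (a point): Point on the screwdriver's axis in the handle, 95 mm from the tip; a good place to grip.
- driver_block: Wooden screwdriver block fixed to the desk: foot 74 x 74 x 6 mm, plywood block 44 x 44 mm up to 60 mm high. Origin on the desk under the hole; z up.
- block_hole (a point): Centre of the mouth of the block's upright hole, 60 mm above the desk: 6.5 mm wide, widened to 9.5 mm at the mouth, 53 mm deep. With the screwdriver fully in, the handle's lower end rests on the block and the tip is 51 mm below this point.
- servo_b: Blue hobby servo 12 x 40 x 33 mm, loose bystander. Origin under its middle.
- face_board: Half-built plywood face board 72 x 113 x 12 mm, loose bystander.
- paint_marker: White paint marker 138 mm long, 14 mm thick, loose bystander lying on the desk.
- phone: Phone 76 x 158 x 11 mm lying face down, loose bystander.
- earbud_case: Small white and dark earbud case 28 x 60 x 46 mm, loose bystander.
Not all that is in view belongs to the job. Of the things that look like the driver_block, the largest one is meant.

How it is judged:
By the outcome, as a careful person would: the job done as asked, in the order asked, and still so for the second after the job is handed in, while the arm keeps its last pose, push and grip.
It also fails if it takes over 64 s, if anything falls off the work surface, if the arm or the gripper's body presses on something with over 40 N, if the wrist force passes 120 N, or if a joint passes its speed limit or range.

## Working session

There is one attempt and no reset: what is moved stays moved. The work goes in short steps, Python scripts to look and compute and a tool call to move; the robot and the scene stay as the last step left them, time stands still between calls to the robot, and variables do not carry over. Pictures are saved under pics/ and viewed, at most 13 in all, crops included, and the job is handed in when it is done.

Besides the shell and the picture viewer there is one more tool, called after "Call:" as name(argument=value, ...), one argument or row to a line, values as JSON. step_arm: Moves the arm, as the interface text tells. Its arguments: {"type":"object","properties":{"steps":{"type":"array","items":{"type":"array","items":{"type":"number"}}},"force":{"type":"number"}},"required":["steps"]}

```bash
mkdir -p pics; ls
cat > h.py <<'E'
import numpy as np, cv2, json
from plant import r
from scipy.spatial.transform import Rotation as R
def snap(n,f):
    s=r.snapshot(n); cv2.imwrite(f'pics/{f}.png',s['pixels'][:,:,::-1]); np.savez(f'pics/{f}.npz',**s); return s
def load(f): return dict(np.load(f'pics/{f}.npz'))
def ray(s,u,v):
    T=np.array(s['cam_to_world']); d=T[:3,:3]@np.array([(u-s['cx'])/s['fx'],(v-s['cy'])/s['fy'],1]); return T[:3,3],d/np.linalg.norm(d)
def plane(s,u,v,z):
    o,d=ray(s,u,v); return o+d*(z-o[2])/d[2]
def tri(a,b):
    (o1,d1),(o2,d2)=ray(*a),ray(*b); A=np.stack([d1,-d2],1); t=np.linalg.lstsq(A,o2-o1,rcond=None)[0]
    p,q=o1+d1*t[0],o2+d2*t[1]; return (p+q)/2,np.linalg.norm(p-q)
def proj(s,p):
    T=np.linalg.inv(s['cam_to_world']); c=T[:3,:3]@np.array(p)+T[:3,3]; return c[0]/c[2]*s['fx']+s['cx'],c[1]/c[2]*s['fy']+s['cy']
def tool(p):  # offset of world point in tool axes, cm
    st=r.get_state(); return R.from_quat(st['eef_rot']).inv().apply(np.array(p)-st['tool_pos'])*100
E
python3 - <<'E'
from h import *
a=[snap(n,n+'0') for n in('scene','side','wrist')]
m=np.hstack([x['pixels'] for x in a[:2]])
for x in a: print(np.round(x['cam_to_world'],3).tolist(),x['fx'])
print(r.get_state())
E
```

```text
pics
[[0.843, -0.219, 0.491, 0.171], [-0.538, -0.313, 0.783, -0.742], [-0.018, -0.924, -0.381, 0.44], [0.0, 0.0, 0.0, 1.0]] 361.76689326185726
[[-0.946, -0.185, 0.267, 0.322], [-0.325, 0.483, -0.813, 0.727], [0.021, -0.856, -0.517, 0.594], [0.0, 0.0, 0.0, 1.0]] 370.0680687993093
[[1.0, 0.0, -0.002, 0.624], [-0.0, -0.952, -0.305, 0.079], [-0.002, 0.305, -0.952, 0.384], [0.0, 0.0, 0.0, 1.0]] 292.65887935817574
{'clock': 0.15, 'q': array([ 0.03379568,  0.68979566, -0.194541  ,  1.56603912,  0.15729777,
        0.90248179, -0.2150769 ]), 'qd': array([-0.00066316, -0.00248838,  0.00129572, -0.00415606,  0.00062642,
        0.00080434, -0.00032621]), 'joint_torque': array([-1.46674727e-03, -5.27863634e+01, -1.26819178e+00, -1.53587687e+01,
       -5.24473807e-02,  3.92338901e-03,  1.12435155e-04]), 'tool_pos': array([ 6.24577897e-01, -2.07770743e-05,  2.55109478e-01]), 'eef_rot': array([ 7.07073469e-01,  7.07139777e-01, -5.00074064e-04, -4.41756958e-04]), 'contact_force': array([ 0.02966993,  0.18165999, -0.73113053]), 'moment': array([ 0.00498009, -0.03651022, -0.0073035 ]), 'finger_force': 0.0, 'opening': 1.00014741101538}
```

View pics/scene0.png

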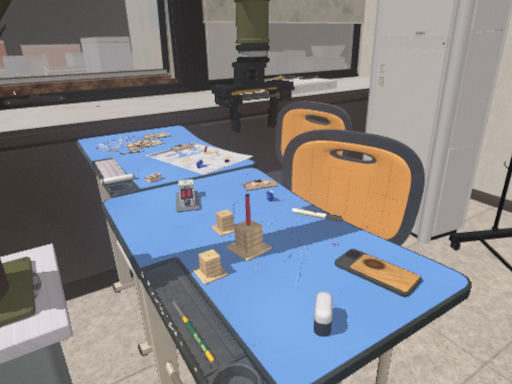

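View pics/side0.png

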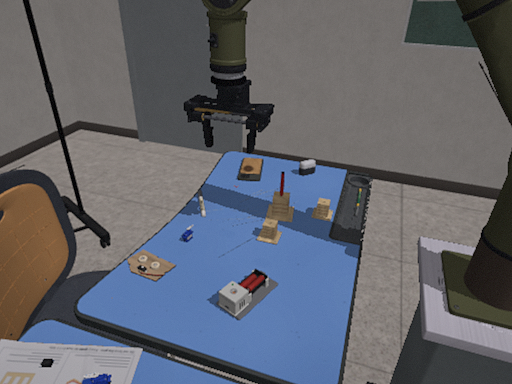

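View pics/wrist0.png

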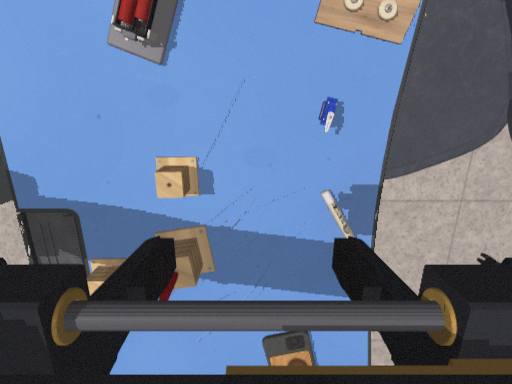

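The scene view shows three wooden blocks at (225,222), (249,238) and (209,265). The largest, (249,238), holds the red driver at (248,209). In the side view they are at (269,231), (281,207) and (323,209). The dock is at scene (187,195) and side (245,292). The other red things are the holder's cells, scene (186,192) and side (256,281).

Run:
```python
from h import *
sc,si=load('scene0'),load('side0')
def red(s,box):
    p=s['pixels'].astype(int); m=(p[:,:,0]>80)&(p[:,:,1]<0.4*p[:,:,0])&(p[:,:,2]<0.45*p[:,:,0])
    k=np.zeros_like(m);x0,y0,x1,y1=box;k[y0:y1,x0:x1]=1;return m&k
E={}
for n,s,b in(('sc',sc,(235,180,262,245)),('si',si,(270,160,295,215))):
    v,u=np.nonzero(red(s,b)); f=np.polyfit(v,u,1); E[n]=[(np.polyval(f,v.min()-.5),v.min()-.5),(np.polyval(f,v.max()+.5),v.max()+.5)]; print(n,len(v),E[n])
for i in(0,1): print('driver end',tri((sc,*E['sc'][i]),(si,*E['si'][i])))
def crop(f,s,x0,y0,x1,y1,k): return cv2.resize(s['pixels'][y0:y1,x0:x1,::-1],None,fx=k,fy=k,interpolation=cv2.INTER_CUBIC)
a=crop('',si,205,255,285,325,5); b=crop('',sc,165,170,245,240,5)
a2=crop('',si,255,165,335,250,3);b2=crop('',sc,195,190,275,275,3)
c=np.zeros((350+255,800,3),np.uint8); c[:350,:400]=a;c[:350,400:]=b;c[350:,:240]=a2;c[350:,400:640]=b2
cv2.imwrite('pics/crop1.png',c[:600])
```

```text
Traceback (most recent call last):
TypeError: expected non-empty vector for x
```

```bash
cat > m.py <<'E'
from h import *
sc,si=load('scene0'),load('side0')
print(sc['pixels'][208,244:253].tolist(), si['pixels'][185,278:287].tolist())
def red(s,box):
    p=s['pixels'].astype(int); m=(p[:,:,0]>45)&(p[:,:,1]<0.5*p[:,:,0])&(p[:,:,2]<0.55*p[:,:,0])
    k=np.zeros_like(m);x0,y0,x1,y1=box;k[y0:y1,x0:x1]=1;return m&k
E={}
for n,s,b in(('sc',sc,(235,180,262,245)),('si',si,(270,160,295,215))):
    v,u=np.nonzero(red(s,b)); f=np.polyfit(v,u,1); E[n]=[(np.polyval(f,v.min()-.5),v.min()-.5),(np.polyval(f,v.max()+.5),v.max()+.5)]; print(n,len(v),E[n])
for i in(0,1): print('driver end',tri((sc,*E['sc'][i]),(si,*E['si'][i])))
E
cat > c.py <<'E'
from h import *
sc,si=load('scene0'),load('side0')
def crop(f,s,x0,y0,x1,y1,k): return cv2.resize(s['pixels'][y0:y1,x0:x1,::-1],None,fx=k,fy=k,interpolation=cv2.INTER_CUBIC)
a=crop('',si,205,255,285,325,5); b=crop('',sc,165,170,245,240,5)
a2=crop('',si,255,165,335,250,3);b2=crop('',sc,195,190,275,275,3)
c=np.zeros((350+255,800,3),np.uint8); c[:350,:400]=a;c[:350,400:]=b;c[350:,:240]=a2;c[350:,400:640]=b2
cv2.imwrite('pics/crop1.png',c[:600])
E
python3 c.py; python3 m.py
```

```text
[[122, 164, 222], [113, 126, 173], [128, 56, 70], [137, 57, 71], [140, 59, 73], [134, 79, 102], [121, 130, 177], [125, 169, 227], [123, 168, 227]] [[93, 128, 183], [90, 122, 174], [81, 77, 113], [81, 3, 2], [85, 3, 1], [74, 37, 53], [81, 101, 144], [92, 130, 187], [93, 125, 181]]
sc 51 [(np.float64(247.01626725430776), np.float64(197.5)), (np.float64(247.80168640773724), np.float64(223.5))]
si 50 [(np.float64(282.55209650394215), np.float64(173.5)), (np.float64(280.80600014391297), np.float64(195.5))]
driver end (array([ 0.52475374, -0.1295421 ,  0.1271785 ]), np.float64(0.000514419728160371))
driver end (array([ 0.52557774, -0.12535132,  0.06139053]), np.float64(0.0024989944538541236))
```

View pics/crop1.png

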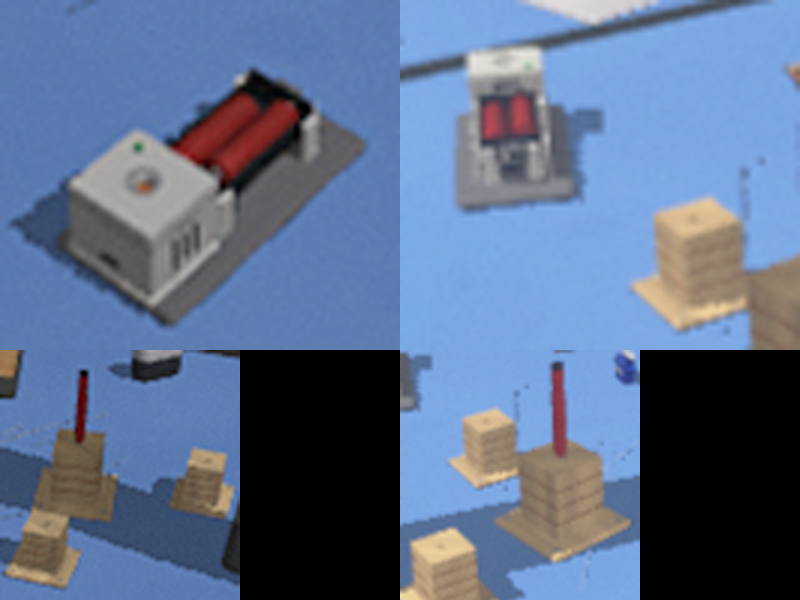

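The crop confirms the red driver stands in the largest block. The dock's orange button is at side (234,292). I'm moving above the driver.

Call:
step_arm(
  steps=[
    [-2.1, -1.7, 1.1, 0, 0, 0, -1],
    [-2.1, -1.7, 1.1, 0, 0, 0, -1],
    [-2.1, -1.6, 1.1, 0, 0, 0, -1],
    [-2.1, -1.6, 1.1, 0, 0, 0, -1],
    [-2.1, -1.7, 1.1, 0, 0, 0, -1],
    [-2.2, -1.6, 1.0, 0, 0, 0, -1],
    [0, 0, 0, 0, 0, 0, -0.3],
    [0, 0, 0, 0, 0, 0, -0.3],
  ],
  force=20,
)

```text
clock: 1.15
tool_pos: [0.527, -0.126, 0.191]
eef_rot: [0.707, 0.707, 0.001, 0.0]
contact_force: [-0.5, -0.5, 0.2]
opening: 0.8
finger_force: 0.0
```

```bash
cat > d.py <<'E'
from h import *
si=load('side0')
def q(x,y): return 205+x/5-.4,255+y/5-.4
for n,p,z in (('btn',(145,183),.043),('base a',(365,148),.008),('base b',(170,322),.008),('cell1 far',(290,108),.034),('cell1 near',(222,172),.034),('cell2 far',(248,100),.034),('top c1',(137,132),.046),('c2',(70,190),.046),('c3',(148,237),.046),('c4',(218,178),.046)):
    print(n,np.round(plane(si,*q(*p),z),4))
s=snap('wrist','w1'); st=r.get_state(); print(st['clock'],st['tool_pos'],st['eef_rot'],st['opening'],np.round(s['cam_to_world'],3).tolist())
E
python3 d.py
```

```text
btn [0.5222 0.2343 0.043 ]
base a [0.4525 0.151  0.008 ]
base b [0.4987 0.2676 0.008 ]
cell1 far [0.4833 0.165  0.034 ]
cell1 near [0.4981 0.2098 0.034 ]
cell2 far [0.5017 0.1666 0.034 ]
top c1 [0.5345 0.212  0.046 ]
c2 [0.5475 0.2506 0.046 ]
c3 [0.5097 0.2625 0.046 ]
c4 [0.4947 0.2245 0.046 ]
1.2 [ 0.52726145 -0.12563262  0.19113058] [7.06523215e-01 7.07689120e-01 9.76002154e-04 3.22180995e-04] 0.7487906693545612 [[1.0, 0.0, 0.001, 0.526], [0.0, -0.953, -0.304, -0.047], [0.001, 0.304, -0.953, 0.32], [0.0, 0.0, 0.0, 1.0]]
```

View pics/w1.png

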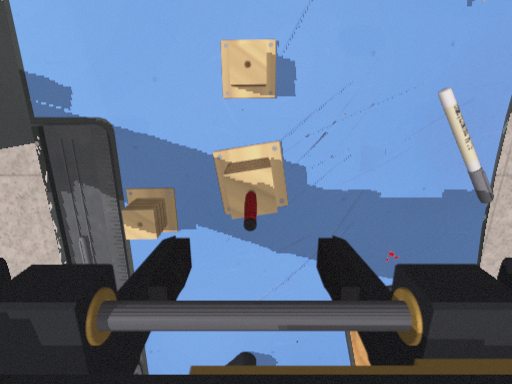

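The wrist view shows the handle's black cap at (250,224) and the handle running up to (251,195), between the fingers.

Run:
```python
from h import *
s=load('w1'); sc=load('scene0'); si=load('side0')
p=s['pixels'].astype(int); m=(p[:,:,0]>60)&(p[:,:,1]<.45*p[:,:,0])&(p[:,:,2]<.45*p[:,:,0]); m[:,:230]=0;m[:,275:]=0; m[:180]=0;m[235:]=0
v,u=np.nonzero(m); print(u.min(),u.max(),v.min(),v.max())
for row in range(v.min(),v.max()+1,4): print(row,u[v==row].mean(),end='; ')
print(plane(s,250,224,.13),plane(s,251,193,.065)); print(tool(plane(s,250,224,.13)))
print(tri((s,250,223),(sc,247,195.5)),tri((s,250,223),(si,282.6,172.5)))
```

```text
245 256 192 220
192 250.5; 196 250.5; 200 250.5; 204 250.5; 208 250.5; 212 250.5; 216 250.0; 220 255.0; [ 0.52403895 -0.12777121  0.13      ] [ 0.52423974 -0.12476019  0.065     ]
[-0.21897063 -0.33382889  6.11225599]
(array([ 0.52489475, -0.12725057,  0.13056168]), np.float64(0.0019102313109905314)) (array([ 0.52411954, -0.12602801,  0.13229321]), np.float64(0.00010433184688212232))
```

Call:
step_arm(
  steps=[
    [-0.1, -0.3, 1, 0, 0, 0, -0.3],
    [0, 0, 2, 0, 0, 0, -0.3],
    [0, 0, 2, 0, 0, 0, -0.3],
    [0, 0, 2, 0, 0, 0, -0.3],
    [0, 0, 1.5, 0, 0, 0, -0.3],
    [0, 0, 0.4, 0, 0, 0, 0.3],
    [0, 0, 0, 0, 0, 0, 0.6],
    [0, 0, 0, 0, 0, 0, 1],
  ],
  force=20,
)

```text
clock: 2.2
tool_pos: [0.5235, -0.128, 0.1023]
eef_rot: [0.707, 0.707, 0.0, 0.001]
contact_force: [0.4, 0.1, -0.2]
opening: 0.333
finger_force: 0.0
```

Call:
step_arm(
  steps=[
    [0, 0, 0, 0, 0, 0, 1],
    [0, 0, 0, 0, 0, 0, 1],
    [0, 0, 0, 0, 0, 0, 1],
    [0, 0, 0, 0, 0, 0, 1],
  ],
  force=30,
)

```text
clock: 2.7
tool_pos: [0.5233, -0.128, 0.1021]
eef_rot: [0.707, 0.707, 0.0, 0.0]
contact_force: [-0.5, -1.0, 3.6]
opening: 0.103
finger_force: 30.0
```

Call:
step_arm(
  steps=[
    [0, 0, -0.5, 0, 0, 0, 1],
    [0, 0, -1, 0, 0, 0, 1],
    [0, 0, -1.5, 0, 0, 0, 1],
    [0, 0, -1.5, 0, 0, 0, 1],
    [0, 0, -1.5, 0, 0, 0, 1],
    [0, 0, -1.5, 0, 0, 0, 1],
    [0, 0, -0.5, 0, 0, 0, 1],
    [0, 0, 0, 0, 0, 0, 1],
  ],
)

```text
clock: 3.7
tool_pos: [0.5231, -0.128, 0.182]
eef_rot: [0.707, 0.707, 0.0, 0.0]
contact_force: [0.3, 0.4, -0.4]
opening: 0.109
finger_force: 30.0
```

Run:
```python
from h import *
st=r.get_state(); print(st['tool_pos'],st['eef_rot'],st['opening'],st['contact_force'])
a,b,w=snap('scene','scene2'),snap('side','side2'),snap('wrist','w2')
# expected tip & top pixels
t=st['tool_pos']; I=[]
for n,s in(('sc',a),('si',b),('w',w)):
    for dz in(-.093,-.042,.028): print(n,dz,np.round(proj(s,t+[0,0,dz]),1))
def crop(s,c,k=5): x,y=map(int,c); return cv2.resize(s['pixels'][y-35:y+35,x-35:x+35,::-1],(350,350),interpolation=cv2.INTER_CUBIC)
c=np.hstack([crop(a,proj(a,t+[0,0,-.06])),crop(b,proj(b,t+[0,0,-.06]))]); cv2.imwrite('pics/crop2.png',c)
```

```text
[ 0.52310523 -0.12803964  0.18201412] [7.07127555e-01 7.07085961e-01 1.48516085e-04 2.05661278e-04] 0.10865635316394005 [ 0.29416133  0.38691656 -0.41588061]
sc -0.093 [246.6 213.4]
sc -0.042 [245.9 191.8]
sc 0.028 [244.8 160.4]
si -0.093 [282.2 186.3]
si -0.042 [283.4 169.7]
si 0.028 [285.1 145.4]
w -0.093 [254.9 206.7]
w -0.042 [255.1 233.6]
w 0.028 [255.6 306. ]
```

View pics/crop2.png

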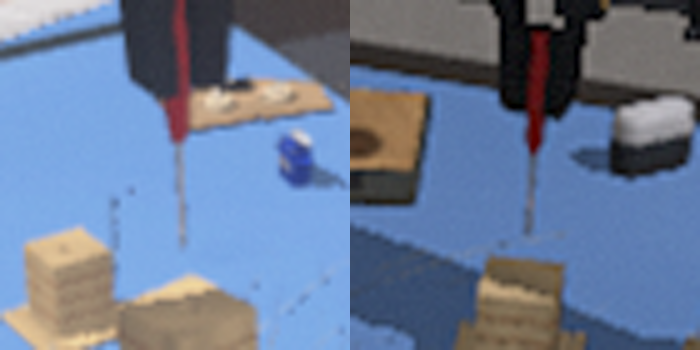

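The tip is at about scene (247,213) and side (283,186), within 1 px of where I expected, so the driver hangs straight. I'm moving towards the dock.

Call:
step_arm(
  steps=[
    [2, 0, 0, 0, 0, 0, 1],
    [4, 0, 0, 0, 0, 0, 1],
    [4.5, 0, 0, 0, 0, 0, 1],
    [4.5, 0, 0, 0, 0, 0, 1],
    [4.5, 0, 0, 0, 0, 0, 1],
    [4.5, 0, 0, 0, 0, 0, 1],
    [4, 0, 0, 0, 0, 0, 1],
    [2, 0, 0, 0, 0, 0, 1],
  ],
)

```text
clock: 4.85
tool_pos: [0.5224, 0.1747, 0.1812]
eef_rot: [0.706, 0.708, 0.0, -0.001]
contact_force: [1.1, -0.3, -1.4]
opening: 0.105
finger_force: 30.0
```

Call:
step_arm(
  steps=[
    [0, 0, 0, 0, 0, 0, 1],
    [0, 0, 0, 0, 0, 0, 1],
  ],
)

```text
clock: 5.1
tool_pos: [0.5231, 0.1694, 0.1815]
eef_rot: [0.708, 0.706, -0.001, 0.001]
contact_force: [-0.2, -0.6, -0.9]
opening: 0.106
finger_force: 30.0
```

Run:
```python
from h import *
print('tip',tri((load('scene2'),247.2,213.2),(load('side2'),283,186.4)))
st=r.get_state(); print(st['tool_pos'],st['eef_rot'])
w=snap('wrist','w3'); b=snap('side','side3')
p=w['pixels'].astype(int); m=(p[:,:,0]>110)&(p[:,:,1]<.75*p[:,:,0])&(p[:,:,2]<.5*p[:,:,0])&(p[:,:,1]>.3*p[:,:,0])
n,l,S,C=cv2.connectedComponentsWithStats(m.astype(np.uint8)); print([(S[i].tolist(),C[i].round(1).tolist()) for i in range(1,n) if S[i,4]>3])
print('tip px',proj(w,st['tool_pos']-[0,0,.093]))
```

```text
tip (array([ 0.52235846, -0.12945461,  0.08917104]), np.float64(0.0030294059770565322))
[0.52309667 0.16944502 0.18148959] [ 7.08048154e-01  7.06163239e-01 -9.91463088e-04  5.56386323e-04]
[([248, 113, 8, 9, 52], [251.8, 117.0]), ([466, 131, 14, 4, 17], [472.9, 132.1]), ([457, 133, 8, 3, 13], [460.4, 134.2]), ([434, 135, 22, 7, 37], [444.7, 137.7]), ([428, 141, 5, 4, 7], [430.0, 142.9]), ([222, 149, 14, 15, 81], [228.7, 155.4]), ([249, 150, 5, 4, 12], [250.8, 151.9]), ([229, 156, 24, 38, 284], [239.0, 177.3]), ([221, 169, 9, 19, 45], [224.6, 178.2]), ([234, 169, 3, 3, 4], [234.8, 169.8]), ([217, 176, 3, 6, 9], [218.3, 178.9]), ([212, 182, 4, 4, 7], [213.6, 183.1]), ([213, 187, 10, 8, 28], [218.7, 191.2])]
tip px (np.float64(254.32802374381478), np.float64(206.06211813117585))
```

View pics/w3.png

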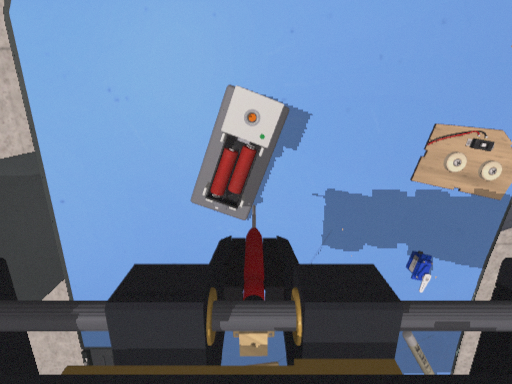

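The wrist view shows the button at (252,117), the cells around (230,170), and the blade tip near (254,206).

Run:
```python
from h import *
w=load('w3');si=load('side0')
B=tri((w,251.9,117),(si,233.7,291.2)); print(B, plane(w,251.9,117,.041)); print('tool',tool(plane(w,251.9,117,.041)))
# dock outline corners on base top z .008 and cells axis
for n,p,z in(('base FL',(192,202),.008),('FR',(243,219),.008),('BL',(232,85),.046),('BR',(288,103),.046),('cL far',(218,190),.036),('cL near',(230,152),.036),('cR far',(236,191),.036),('cR near',(248,150),.036)): print(n,plane(w,*p,z).round(4))
```

```text
(array([0.52107127, 0.23677529, 0.04580039]), np.float64(0.00022372583937990527)) [0.52113946 0.23660141 0.041     ]
tool [ 6.72523732 -0.22564686 14.05250739]
base FL [0.455  0.1456 0.008 ]
FR [0.5105 0.1254 0.008 ]
BL [0.5045 0.263  0.046 ]
BR [0.5523 0.2484 0.046 ]
cL far [0.4876 0.1675 0.036 ]
cL near [0.5004 0.2047 0.036 ]
cR far [0.5052 0.1664 0.036 ]
cR near [0.5173 0.2065 0.036 ]
```

Call:
step_arm(
  steps=[
    [1.7, 0, 0, 0, 0, 0, 1],
    [1.7, -0.1, 0, 0, 0, 0, 1],
    [1.7, -0.1, 0, 0, 0, 0, 1],
    [1.7, 0, 0, 0, 0, 0, 1],
    [0, 0, 1.5, 0, 0, 0, 1],
    [0, 0, 1.5, 0, 0, 0, 1],
    [0, 0, 0, 0, 0, 0, 1],
    [0, 0, 0, 0, 0, 0, 1],
  ],
)

```text
clock: 6.2
tool_pos: [0.5211, 0.2393, 0.1515]
eef_rot: [0.707, 0.707, -0.0, 0.0]
contact_force: [1.4, 0.2, -0.2]
opening: 0.11
finger_force: 30.0
```

Run:
```python
from h import *
st=r.get_state(); print(st['tool_pos'],st['eef_rot'],tool([.5211,.2367,.041]))
w=snap('wrist','w4'); b=snap('side','side4'); s=snap('scene','scene4')
def crop(s,c): x,y=map(int,c); print(x-30,y-30); return cv2.resize(s['pixels'][y-30:y+30,x-30:x+30,::-1],(260,260),interpolation=cv2.INTER_CUBIC)
t=st['tool_pos']-[0,0,.093]
for x in(w,b,s): print('tip',proj(x,t),'btn',proj(x,[.5211,.2367,.043]))
cv2.imwrite('pics/crop3.png',np.hstack([crop(x,proj(x,t)) for x in(w,b,s)]))
```

```text
[0.52113223 0.23928643 0.1515117 ] [ 7.07442847e-01  7.06770477e-01 -3.15753450e-04  1.06839046e-04] [-2.52039416e-01  2.84483443e-04  1.10513233e+01]
tip (np.float64(254.30310056604372), np.float64(206.195037683135)) btn (np.float64(254.24685669084042), np.float64(202.9702178019537))
tip (np.float64(233.09568427921144), np.float64(287.44150931590525)) btn (np.float64(233.65444279647863), np.float64(292.1831898188425))
tip (np.float64(183.8930909302357), np.float64(177.72426950802068)) btn (np.float64(184.70639747062972), np.float64(182.79247493233893))
224 176
203 257
153 147
```

View pics/crop3.png

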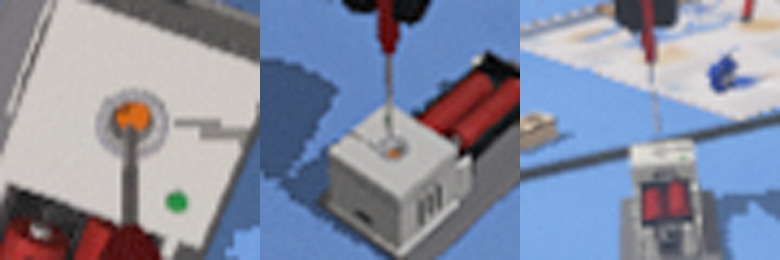

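The tip is about 2.5 mm past the button in y, with x centred. I'm correcting that and then pressing.

Call:
step_arm(
  steps=[
    [-0.25, 0, 0, 0, 0, 0, 1],
    [0, 0, 0.7, 0, 0, 0, 1],
    [0, 0, 0.5, 0, 0, 0, 1],
    [0, 0, 0.3, 0, 0, 0, 1],
    [0, 0, 0.2, 0, 0, 0, 1],
    [0, 0, 0.2, 0, 0, 0, 1],
    [0, 0, 0, 0, 0, 0, 1],
  ],
)

```text
clock: 7.22
tool_pos: [0.521, 0.2376, 0.133]
eef_rot: [0.707, 0.707, 0.0, 0.0]
contact_force: [-0.6, 0.4, 3.1]
opening: 0.11
finger_force: 30.0
```

Call:
step_arm(
  steps=[
    [0, 0, 0.2, 0, 0, 0, 1],
    [0, 0, 0, 0, 0, 0, 1],
  ],
)

```text
clock: 7.48
tool_pos: [0.5211, 0.2376, 0.1308]
eef_rot: [0.707, 0.707, 0.0, 0.0]
contact_force: [-1.1, -0.5, 4.8]
opening: 0.11
finger_force: 30.0
```

Call:
step_arm(
  steps=[
    [0, 0, 0.2, 0, 0, 0, 1],
    [0, 0, 0.05, 0, 0, 0, 1],
    [0, 0, 0, 0, 0, 0, 1],
    [0, 0, 0, 0, 0, 0, 1],
    [0, 0, 0, 0, 0, 0, 1],
    [0, 0, 0, 0, 0, 0, 1],
  ],
)

```text
clock: 8.22
tool_pos: [0.5211, 0.2375, 0.1283]
eef_rot: [0.707, 0.707, 0.0, 0.0]
contact_force: [-0.5, -0.1, 3.9]
opening: 0.103
finger_force: 30.0
```

Run:
```python
from h import *
st=r.get_state(); print(st['tool_pos'],st['contact_force'])
b=snap('side','side5'); a=snap('scene','scene5')
c=[cv2.resize(x['pixels'][y:y+60,u:u+60,::-1],(300,300),interpolation=cv2.INTER_CUBIC) for x,u,y in((load('side4'),215,255),(b,215,255))]
d=[cv2.resize(x['pixels'][y:y+45,u:u+45,::-1],(300,300),interpolation=cv2.INTER_CUBIC) for x,u,y in((load('scene4'),167,168),(a,167,168))]
cv2.imwrite('pics/crop4.png',np.vstack([np.hstack(c),np.hstack(d)]))
```

```text
[0.52106493 0.23754595 0.12828479] [-0.4789918  -0.11723923  3.91741575]
```

View pics/crop4.png

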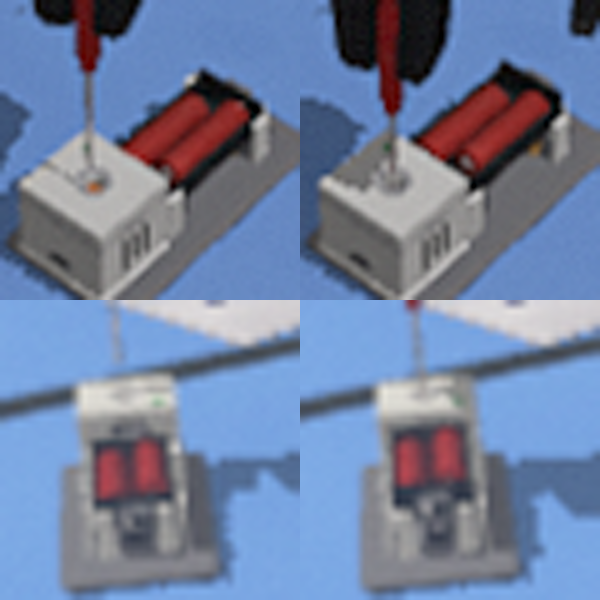

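The holder has visibly risen, as the before and after crops show. I'm returning the driver.

Call:
step_arm(
  steps=[
    [0, 0, -0.5, 0, 0, 0, 1],
    [0, 0, -1, 0, 0, 0, 1],
    [0, 0, -1.5, 0, 0, 0, 1],
    [0, 0, -1.5, 0, 0, 0, 1],
    [-1, 0, -0.9, 0, 0, 0, 1],
    [-3, 0, 0, 0, 0, 0, 1],
    [-4, 0.1, 0, 0, 0, 0, 1],
    [-4.5, 0.1, 0, 0, 0, 0, 1],
  ],
)

```text
clock: 9.32
tool_pos: [0.523, 0.111, 0.1827]
eef_rot: [0.707, 0.707, 0.0, 0.0]
contact_force: [0.5, -0.6, -0.4]
opening: 0.105
finger_force: 30.0
```

Call:
step_arm(
  steps=[
    [-4.5, 0, 0, 0, 0, 0, 1],
    [-4.5, 0, 0, 0, 0, 0, 1],
    [-4.5, 0, 0, 0, 0, 0, 1],
    [-4, 0, 0, 0, 0, 0, 1],
    [-3.5, 0, 0, 0, 0, 0, 1],
    [-2, 0, 0, 0, 0, 0, 1],
    [0, 0, 0, 0, 0, 0, 1],
    [0, 0, 0, 0, 0, 0, 1],
  ],
)

```text
clock: 10.32
tool_pos: [0.5229, -0.1165, 0.1824]
eef_rot: [0.707, 0.707, 0.0, -0.0]
contact_force: [-0.8, 0.8, 0.4]
opening: 0.107
finger_force: 30.0
```

Run:
```python
from h import *
st=r.get_state(); print(st['tool_pos'],st['eef_rot'],tool([.5232,-.128,.1021]))
a,b,w=snap('scene','scene6'),snap('side','side6'),snap('wrist','w6')
t=st['tool_pos']
def crop(s,c): x,y=map(int,c); print(x-35,y-35); return cv2.resize(s['pixels'][y-35:y+35,x-35:x+35,::-1],(266,266),interpolation=cv2.INTER_CUBIC)
for x in(a,b,w): print('tip',proj(x,t-[0,0,.093]),'hole', proj(x,[.5232,-.128,.06]))
cv2.imwrite('pics/crop5.png',np.hstack([crop(x,proj(x,t-[0,0,.08])) for x in(a,b,w)]))
```

```text
[ 0.52294719 -0.11648591  0.18244845] [ 7.06748905e-01  7.07464366e-01  3.36985236e-04 -2.05902638e-04] [-1.1576019   0.02262322  8.03396314]
tip (np.float64(243.89050289614772), np.float64(211.31099952949072)) hole (np.float64(247.07725890682306), np.float64(225.18008604356436))
tip (np.float64(281.14506298354826), np.float64(188.12620497307287)) hole (np.float64(281.5304255396909), np.float64(195.31060671982658))
tip (np.float64(254.0828399841318), np.float64(207.02117001954304)) hole (np.float64(254.30207901472428), np.float64(208.02784536577403))
208 170
246 148
219 177
```

View pics/crop5.png

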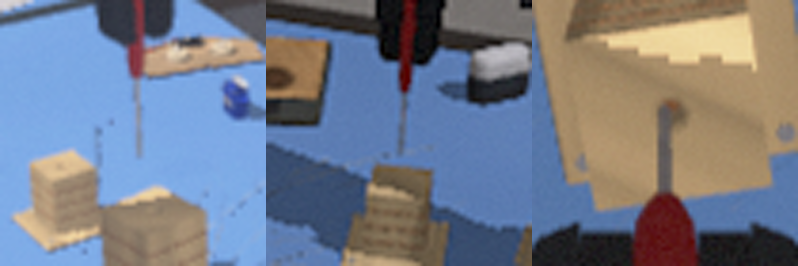

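Run:
```python
from h import *
w,a,b=load('w6'),load('scene6'),load('side6'); t=r.get_state()['tool_pos']
print(w['pixels'][198:214:1,246:266].sum(2)//3)
T=plane(w,253.8,204.4,.0895); H=plane(w,256.4,206,.06)
print('tip',T,T-t,'hole',H,'shift',H-T)
print(tri((a,208+138/3.8-.4,170+157/3.8-.4),(b,246+(401-266)/3.8-.4,148+153/3.8-.4)))
```

```text
[[127 130 124 124 125 123 126 129 129 128 131 134 135 137 137 140 138 139
  140 138]
 [132 129 130 127 127 125 125 123 125 125 125 128 133 133 135 136 138 139
  137 140]
 [131 129 130 129 128 127 127 126 125 122 124 124 125 131 129 133 131 136
  136 140]
 [132 130 132 131 132 132 127 128 127 128 124 122 122 124 126 125 128 130
  133 136]
 [132 134 132 131 132 130 129 123 121 118 119 117 123 124 123 124 126 127
  131 132]
 [134 131 134 133 133 128 124 112 101  99 102 106 116 125 126 125 123 123
  125 127]
 [138 135 135 134 131 125 115 103  90  83  89  89 107 120 126 127 125 121
  123 123]
 [136 135 133 135 131 125 100  91  89  85  83  87  95 111 122 127 125 124
  123 125]
 [136 138 136 136 131 123  93  88  88  87  89  85  90 102 116 126 127 127
  126 123]
 [136 138 137 139 131 124  95  90  87  91  86  85  86 101 119 133 132 127
  127 127]
 [139 137 137 136 132 131 100  92  88  89  86  90  96 108 125 130 133 131
  132 127]
 [137 139 136 137 135 129 100  94  92  91  96 106 106 113 131 132 134 133
  133 132]
 [138 137 138 137 139 132 102  94  90  95 112 116 120 123 135 134 134 135
  133 133]
 [139 137 140 137 140 136 106  94  93 103 122 123 130 136 138 135 136 134
  136 132]
 [139 138 138 139 137 138 102  95  93 109 132 133 138 136 137 135 138 135
  136 135]
 [140 138 141 139 139 138  99  94  94 111 133 140 138 138 140 136 135 137
  136 137]]
tip [ 0.52271456 -0.11423094  0.0895    ] [-0.00040093  0.00181676 -0.092834  ] hole [ 0.52510897 -0.1260302   0.06      ] shift [ 0.0023944  -0.01179926 -0.0295    ]
(array([ 0.5230595 , -0.11640641,  0.09032369]), np.float64(7.576703810316916e-05))
```

Call:
step_arm(
  steps=[
    [-1.1, 0.18, 0, 0, 0, 0, 1],
    [0, 0, 0, 0, 0, 0, 1],
    [0, 0, 1, 0, 0, 0, 1],
    [0, 0, 1, 0, 0, 0, 1],
    [0, 0, 0.6, 0, 0, 0, 1],
    [0, 0, 0, 0, 0, 0, 1],
  ],
)

```text
clock: 11.22
tool_pos: [0.5244, -0.1283, 0.1555]
eef_rot: [0.707, 0.707, -0.0, -0.001]
contact_force: [-0.2, -0.4, -0.5]
opening: 0.103
finger_force: 30.0
```

Run:
```python
from h import *
st=r.get_state(); print(st['tool_pos'],st['contact_force'],st['moment'])
w=snap('wrist','w7'); print(w['pixels'][196:214:1,244:268].sum(2)//3)
```

```text
[ 0.52438499 -0.12826223  0.15547147] [-0.22965766 -0.35291693 -0.53247061] [-0.03926715  0.02831778  0.03566416]
[[129 131 130 129 125 125 125 125 125 121 122 121 124 124 124 126 129 130
  135 134 135 137 138 138]
 [132 130 131 133 129 128 129 126 125 127 122 123 121 124 121 126 127 125
  127 132 133 135 136 138]
 [132 131 132 130 129 131 129 128 122 121 120 117 123 124 123 124 125 127
  126 129 129 132 133 136]
 [131 129 132 131 132 130 127 124 116 107 104 104 110 113 122 122 121 125
  127 124 126 129 128 128]
 [135 134 134 133 131 127 125 109  97  92  90  93  94 103 119 125 124 124
  122 122 124 122 126 129]
 [134 135 133 134 132 126 111  96  82  85  82  82  88  93 105 119 125 127
  125 123 122 122 121 123]
 [136 134 137 133 132 127 104  88  84  88  86  86  82  86 102 109 128 125
  128 126 124 122 124 121]
 [136 135 138 137 131 128 100  88  89  87  89  86  86  80 104 106 128 129
  126 127 127 125 125 122]
 [136 139 137 136 132 129 110  87  87  88  87  87  84  82 104 106 127 131
  128 127 130 129 129 126]
 [135 137 139 137 133 128 123  95  87  86  87  84  87  98 105 115 127 129
  132 131 131 130 130 129]
 [137 138 135 136 137 129 130 118  92  87  89  89 102 106 108 120 133 134
  132 130 132 131 131 128]
 [134 136 135 135 134 135 129 127  96  88  89  99 115 112 116 129 133 134
  133 132 133 129 129 127]
 [135 139 136 136 135 134 132 129  99  89  90 102 118 118 128 135 133 134
  136 134 132 133 133 133]
 [136 137 137 138 138 135 134 132 106  89  89 107 129 134 136 137 136 132
  133 136 136 133 134 133]
 [136 136 135 137 136 137 136 136 105  92  88 110 134 138 138 137 133 135
  135 136 135 136 132 134]
 [140 137 139 138 139 140 134 136 106  96  89 110 132 134 138 135 136 136
  136 134 135 134 134 134]
 [141 139 136 138 139 136 138 137 100  91  92 111 133 137 134 138 137 138
  137 137 136 136 135 137]
 [138 140 139 139 139 137 139 138  97  93  91 110 136 133 136 137 136 136
  135 135 136 137 137 139]]
```

Run:
```python
from h import *
w=load('w7'); t=r.get_state()['tool_pos']
print(plane(w,254.5,203,.06)-t, plane(w,253.6,204.4,.0625)-t, [proj(w,t+[0,dy,-.093]) for dy in(0,.0018)])
```

```text
[-0.00027335  0.00202229 -0.0959155 ] [-0.00099876  0.00168896 -0.0934155 ] [(np.float64(254.84006384355342), np.float64(206.5530693579706)), (np.float64(254.84269882374323), np.float64(204.44042409011539))]
```

Call:
step_arm(
  steps=[
    [0.07, 0.06, 0, 0, 0, 0, 1],
    [0, 0, 0.4, 0, 0, 0, 1],
    [0, 0, 0.5, 0, 0, 0, 1],
    [0, 0, 0.5, 0, 0, 0, 1],
    [0, 0, 0, 0, 0, 0, 1],
  ],
)

```text
clock: 11.9
tool_pos: [0.5251, -0.1277, 0.1417]
eef_rot: [0.707, 0.707, -0.0, -0.0]
contact_force: [0.5, 0.5, 0.4]
opening: 0.107
finger_force: 30.0
```

In the hole with no force. Going on down: the bottom is at about TCP 0.102.

Call:
step_arm(
  steps=[
    [0, 0, 0.7, 0, 0, 0, 1],
    [0, 0, 0.7, 0, 0, 0, 1],
    [0, 0, 0.7, 0, 0, 0, 1],
    [0, 0, 0.7, 0, 0, 0, 1],
    [0, 0, 0, 0, 0, 0, 1],
  ],
)

```text
clock: 12.52
tool_pos: [0.525, -0.1277, 0.1136]
eef_rot: [0.707, 0.707, -0.0, -0.0]
contact_force: [0.3, 0.1, -0.9]
opening: 0.106
finger_force: 30.0
```

Call:
step_arm(
  steps=[
    [0, 0, 0.5, 0, 0, 0, 1],
    [0, 0, 0.4, 0, 0, 0, 1],
    [0, 0, 0.2, 0, 0, 0, 1],
    [0, 0, 0, 0, 0, 0, 1],
  ],
)

```text
clock: 13.02
tool_pos: [0.5254, -0.1278, 0.1031]
eef_rot: [0.707, 0.707, -0.0, -0.0]
contact_force: [-0.8, 0.4, -1.0]
opening: 0.108
finger_force: 30.0
```

Call:
step_arm(
  steps=[
    [0, 0, 0.1, 0, 0, 0, 1],
    [0, 0, 0, 0, 0, 0, 1],
    [0, 0, 0, 0, 0, 0, 0.5],
    [0, 0, 0, 0, 0, 0, 0.2],
    [0, 0, 0, 0, 0, 0, 0],
    [0, 0, 0, 0, 0, 0, 0],
  ],
)

```text
clock: 13.78
tool_pos: [0.5254, -0.1278, 0.1022]
eef_rot: [0.707, 0.707, 0.0, 0.0]
contact_force: [-1.0, 0.3, -0.5]
opening: 0.499
finger_force: 0.0
```

Call:
step_arm(
  steps=[
    [0, 0, -1, 0, 0, 0, 0],
    [0, 0, -2, 0, 0, 0, 0],
    [0, 0, -2, 0, 0, 0, 0],
    [0, 0, -2, 0, 0, 0, 0],
    [0, 0, -2, 0, 0, 0, 0],
    [3, 0, -1, 0, 0, 0, 0],
    [3, 0, 0, 0, 0, 0, 0],
    [0, 0, 0, 0, 0, 0, 0],
  ],
)

```text
clock: 14.78
tool_pos: [0.5257, -0.065, 0.2031]
eef_rot: [0.705, 0.709, 0.001, -0.0]
contact_force: [-0.4, -0.5, -0.2]
opening: 0.502
finger_force: 0.0
```

```bash
sed -i "s/'scene0'/'scene8'/;s/'side0'/'side8'/" m.py
python3 - <<'E'
from h import *
st=r.get_state(); print(st['tool_pos'],st['eef_rot'],st['q'])
snap('scene','scene8');snap('side','side8')
E
python3 m.py
```

```text
[ 0.52569415 -0.06498488  0.20309622] [ 7.05386676e-01  7.08822052e-01  9.59008996e-04 -1.26274823e-04] [ 0.15541486  0.64249725 -0.1922936   1.90810697  0.19909612  0.60803074
 -0.15834228]
[[123, 168, 227], [122, 149, 203], [124, 71, 91], [133, 57, 71], [138, 57, 72], [137, 66, 83], [128, 118, 161], [123, 168, 227], [126, 170, 229]] [[95, 133, 190], [88, 110, 158], [80, 27, 32], [85, 10, 9], [86, 8, 2], [82, 88, 128], [95, 137, 195], [92, 126, 182], [91, 123, 180]]
sc 58 [(np.float64(247.30371362538082), np.float64(196.5)), (np.float64(248.4735423889064), np.float64(224.5))]
si 50 [(np.float64(281.7567776660294), np.float64(173.5)), (np.float64(280.43212387131007), np.float64(195.5))]
driver end (array([ 0.52659275, -0.12737991,  0.12809267]), np.float64(5.0704535695888874e-05))
driver end (array([ 0.52665189, -0.12712466,  0.05972285]), np.float64(0.00147196682200367))
```

Call:
step_arm(
  steps=[
    [3, -0.4, 0, 0, 0, 0, -0.4],
    [4.3, -0.4, 0, 0, 0, 0, -0.4],
    [4.5, -0.4, 0, 0, 0, 0, -0.4],
    [4.5, -0.4, 0, 0, 0, 0, -0.4],
    [4.5, -0.4, 0, 0, 0, 0, -0.4],
    [3, -0.2, 0, 0, 0, 0, -0.4],
    [1, 0, 0, 0, 0, 9, -0.4],
    [0, 0, 0, 0, 0, 9, -0.4],
  ],
)

```text
clock: 15.88
tool_pos: [0.5039, 0.1799, 0.2022]
eef_rot: [0.811, 0.586, 0.0, 0.0]
contact_force: [-0.6, 0.2, 1.4]
opening: 0.703
finger_force: 0.0
```

Call:
step_arm(
  steps=[
    [0, 0, 0, 0, 0, 0, -0.4],
    [0, 0, 0, 0, 0, 0, -0.4],
  ],
)

```text
clock: 16.12
tool_pos: [0.5038, 0.1791, 0.2022]
eef_rot: [0.809, 0.588, -0.0, 0.0]
contact_force: [-0.5, 0.2, -0.8]
opening: 0.703
finger_force: 0.0
```

Run:
```python
from h import *
st=r.get_state(); print(st['tool_pos'],R.from_quat(st['eef_rot']).as_matrix().round(3).tolist(),st['opening'])
w=snap('wrist','w9')
```

```text
[0.50375312 0.17910287 0.20222333] [[0.308, 0.951, 0.0], [0.951, -0.308, -0.001], [-0.001, 0.0, -1.0]] 0.7026694918085366
```

View pics/w9.png

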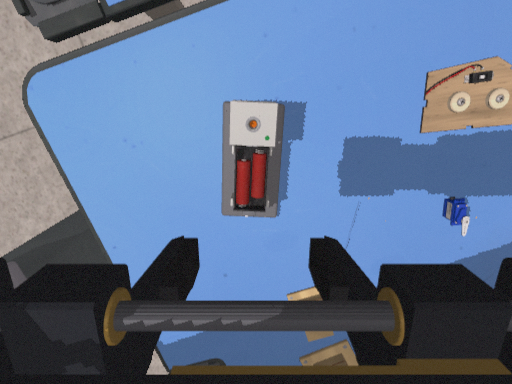

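The dock is nearly aligned: button at (253,124), cells around (250,178). I'm measuring the fine yaw and centre.

Run:
```python
from h import *
w=load('w9'); p=w['pixels'].astype(int); st=r.get_state()
m=(p[:,:,0]>60)&(p[:,:,1]<.45*p[:,:,0])&(p[:,:,2]<.45*p[:,:,0]); m[:140]=0;m[215:]=0;m[:,:225]=0;m[:,280:]=0
def rect(m,z,n):
    v,u=np.nonzero(m); P=np.array([plane(w,a,b,z)[:2] for a,b in zip(u,v)])
    c,s,a=cv2.minAreaRect((P*1000).astype(np.float32)); print(n,len(u),np.round(c,1),np.round(s,1),round(a,1))
k,l,S,C=cv2.connectedComponentsWithStats(m.astype(np.uint8))
for i in range(1,k):
    if S[i,4]>50: rect(l==i,.036,'cell'+str(S[i].tolist()))
rect(m,.036,'cells')
wh=(p.min(2)>120)&(p.max(2)-p.min(2)<40); wh[:90]=0;wh[160:]=0;wh[:,:220]=0;wh[:,290:]=0
k,l,S,C=cv2.connectedComponentsWithStats(wh.astype(np.uint8)); i=1+S[1:,4].argmax(); rect(l==i,.046,'housing')
o=(p[:,:,0]>110)&(p[:,:,1]<.75*p[:,:,0])&(p[:,:,2]<.5*p[:,:,0])&(p[:,:,1]>.3*p[:,:,0]); o[:110]=0;o[140:]=0;o[:,:235]=0;o[:,270:]=0
v,u=np.nonzero(o); print('btn',u.mean(),v.mean(),plane(w,u.mean(),v.mean(),.041))
# grey base
g=(p.max(2)-p.min(2)<25)&(p.max(2)<130)&(p.max(2)>60); g[:95]=0;g[222:]=0;g[:,:215]=0;g[:,290:]=0
k,l,S,C=cv2.connectedComponentsWithStats(g.astype(np.uint8)); i=1+S[1:,4].argmax(); rect(l==i,.008,'base')
b=(p.max(2)<45); b[:145]=0;b[212:]=0;b[:,:228]=0;b[:,275:]=0; rect(b,.04,'black')
```

```text
cell[251, 153, 15, 45, 586] 586 [509.8 184.8] [46.9 13.8] 69.4
cell[236, 160, 15, 45, 566] 566 [492.3 182.9] [47.8 13.7] 69.2
cells 1152 [501.  183.6] [55.5 29.4] 69.0
housing 2103 [517.9 233.6] [50.4 48.7] 70.3
btn 252.89743589743588 123.71794871794872 [0.52112882 0.23656738 0.041     ]
base 2424 [505.4 195. ] [127.6  64.9] 69.4
black 315 [501.6 184.7] [67.3 31.9] 69.2
```

Call:
step_arm(
  steps=[
    [0, 0, 0, 0, 0, 2.8, -0.4],
    [0.41, -0.41, 0, 0, 0, 0, -0.4],
    [0, 0, 2.5, 0, 0, 0, -0.3],
    [0, 0, 2.5, 0, 0, 0, -0.3],
    [0, 0, 2.5, 0, 0, 0, -0.3],
    [0, 0, 1.5, 0, 0, 0, -0.3],
    [0, 0, 0, 0, 0, 0, -0.3],
    [0, 0, 0, 0, 0, 0, -0.3],
  ],
)

```text
clock: 17.18
tool_pos: [0.5015, 0.1858, 0.1129]
eef_rot: [0.823, 0.568, 0.001, 0.0]
contact_force: [-0.2, -0.8, -0.0]
opening: 0.648
finger_force: 0.0
```

Run:
```python
from h import *
st=r.get_state(); print(st['tool_pos'],R.from_quat(st['eef_rot']).as_matrix().round(3).tolist(),'to grip',tool([.5014,.1844,.030]))
w=snap('wrist','w10'); si=load('side5')
def red(s,b):
    p=s['pixels'].astype(int); m=(p[:,:,0]>60)&(p[:,:,1]<.45*p[:,:,0])&(p[:,:,2]<.45*p[:,:,0]); k=np.zeros_like(m); k[b[1]:b[3],b[0]:b[2]]=1
    n,l,S,C=cv2.connectedComponentsWithStats((m&k).astype(np.uint8)); return [(S[i].tolist(),C[i]) for i in range(1,n) if S[i,4]>40]
a,b=red(w,(200,100,310,290)),red(si,(236,262,275,295)); print(a,b)
A=np.average([c for s,c in a],axis=0,weights=[s[4] for s,c in a]);B=np.average([c for s,c in b],axis=0,weights=[s[4] for s,c in b])
print(tri((w,*A),(si,*B)), plane(w,*A,.038),'tool',tool(plane(w,*A,.038)))
```

```text
[0.50152896 0.18577525 0.11291405] [[0.355, 0.935, 0.001], [0.935, -0.355, 0.001], [0.001, 0.001, -1.0]] to grip [-0.14086404  0.02856415  8.29130958]
[([256, 180, 19, 61, 1102], array([264.83756806, 209.58711434])), ([235, 190, 19, 61, 1072], array([244.28824627, 219.56996269]))] [([239, 272, 26, 18, 236], array([251.55932203, 279.6059322 ]))]
(array([0.5014857 , 0.18463173, 0.03592349]), np.float64(0.0002079321659696683)) [0.50184708 0.18545694 0.038     ] tool [-0.03220237  0.02274595  7.50619673]
```

View pics/w10.png

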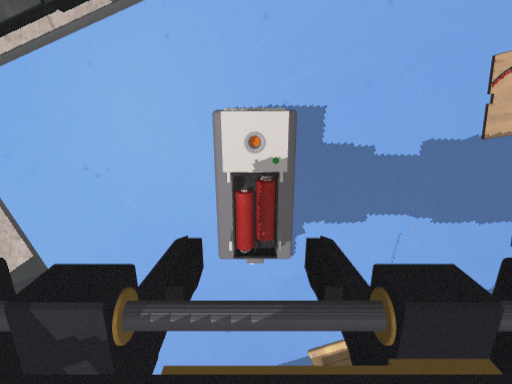

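The holder is aligned with the tool, and the cells at about z 0.036 agree with the raised holder. Descending.

Call:
step_arm(
  steps=[
    [-0.12, 0.03, 1.5, 0, 0, 0, -0.3],
    [0, 0, 2, 0, 0, 0, -0.3],
    [0, 0, 2, 0, 0, 0, -0.3],
    [0, 0, 1.5, 0, 0, 0, -0.3],
    [0, 0, 0.9, 0, 0, 0, -0.3],
    [0, 0, 0.3, 0, 0, 0, -0.3],
    [0, 0, 0, 0, 0, 0, -0.2],
  ],
  force=15,
)

```text
clock: 18.1
tool_pos: [0.5011, 0.1843, 0.0304]
eef_rot: [0.823, 0.568, 0.0, 0.0]
contact_force: [-0.7, 0.5, 0.6]
opening: 0.602
finger_force: 0.0
```

Run:
```python
from h import *
print(r.get_state()['tool_pos'],tool([.5014,.1844,.030]))
```

```text
[0.50109108 0.18433964 0.03038108] [0.01660116 0.02672083 0.03812293]
```

Closing gradually.

Call:
step_arm(
  steps=[
    [0, 0.03, 0, 0, 0, 0, 0.05],
    [0, 0, 0, 0, 0, 0, 0.15],
    [0, 0, 0, 0, 0, 0, 0.22],
    [0, 0, 0, 0, 0, 0, 0.3],
    [0, 0, 0, 0, 0, 0, 0.4],
    [0, 0, 0, 0, 0, 0, 1],
    [0, 0, 0, 0, 0, 0, 1],
    [0, 0, 0, 0, 0, 0, 1],
  ],
  force=20,
)

```text
clock: 19.1
tool_pos: [0.5017, 0.1842, 0.0304]
eef_rot: [0.823, 0.568, 0.0, 0.0]
contact_force: [2.2, -0.8, 2.7]
opening: 0.386
finger_force: 20.0
```

Call:
step_arm(
  steps=[
    [0, 0, -0.2, 0, 0, 0, 1],
    [0, 0, -0.4, 0, 0, 0, 1],
    [0, 0, -0.5, 0, 0, 0, 1],
    [0, 0, -0.5, 0, 0, 0, 1],
    [0, 0, -0.6, 0, 0, 0, 1],
    [0, 0, -0.8, 0, 0, 0, 1],
    [0, 0, -0.8, 0, 0, 0, 1],
    [0, 0, -0.8, 0, 0, 0, 1],
  ],
)

```text
clock: 20.1
tool_pos: [0.5013, 0.1843, 0.0769]
eef_rot: [0.823, 0.568, 0.0, 0.0]
contact_force: [0.5, -0.4, -0.9]
opening: 0.384
finger_force: 20.0
```

Call:
step_arm(
  steps=[
    [0, 0, -1, 0, 0, 0, 1],
    [0, 0, -1.5, 0, 0, 0, 1],
    [0, 0, -2, 0, 0, 0, 1],
    [0, 0, -2, 0, 0, 0, 1],
    [0, 0, -2, 0, 0, 0, 1],
    [0, 0, -1.5, 0, 0, 0, 1],
    [0, 0, -1, 0, 0, 0, 1],
    [0, 0, -0.5, 0, 0, 0, 1],
  ],
)

```text
clock: 21.1
tool_pos: [0.5012, 0.1842, 0.1917]
eef_rot: [0.823, 0.568, 0.0, 0.0]
contact_force: [0.8, -0.0, -0.3]
opening: 0.388
finger_force: 20.0
```

Call:
step_arm(
  steps=[
    [0, 0, 0, 0, 0, 0, 1],
    [0, 0, 0, 0, 0, 0, 1],
    [0, 0, 0, 0, 0, 0, 1],
    [0, 0, 0, 0, 0, 0, 1],
  ],
)

```text
clock: 21.6
tool_pos: [0.501, 0.1841, 0.1909]
eef_rot: [0.823, 0.568, -0.0, -0.0]
contact_force: [-0.5, -0.1, 0.5]
opening: 0.386
finger_force: 20.0
```

```bash
python3 - <<'E'
from h import *
st=r.get_state(); print(st['tool_pos'],st['eef_rot'],st['qd'].round(4),st['opening'])
a,b,c=snap('scene','sceneF'),snap('side','sideF'),snap('wrist','wF')
t=st['tool_pos']
def crop(s,c,h): x,y=map(int,c); x=max(x,h);return cv2.resize(s['pixels'][max(0,y-h):y+h,x-h:x+h,::-1],(260,260),interpolation=cv2.INTER_CUBIC)
cv2.imwrite('pics/crop6.png',np.hstack([crop(a,proj(a,t),50),crop(b,proj(b,t),60),crop(c,proj(c,t-[0,0,.03]),75)]))
E
python3 - <<'E'
exec(open('m.py').read().replace("scene8","sceneF").replace("side8","sideF"))
E
```

```text
[0.50104471 0.18412694 0.19093138] [ 8.23119379e-01  5.67868311e-01 -2.61808056e-04 -3.46129363e-05] [ 0.0009 -0.0029  0.0002 -0.      0.0004 -0.0008 -0.0004] 0.38573245130241257
[[124, 168, 226], [136, 146, 199], [163, 72, 90], [167, 58, 71], [149, 56, 67], [134, 62, 78], [126, 116, 157], [124, 165, 225], [123, 166, 226]] [[27, 27, 31], [30, 29, 35], [25, 26, 32], [24, 24, 30], [24, 23, 25], [12, 15, 19], [18, 17, 17], [7, 10, 10], [20, 23, 26]]
sc 74 [(np.float64(247.0835243093353), np.float64(196.5)), (np.float64(248.26854567954985), np.float64(224.5))]
si 18 [(np.float64(281.7788404064555), np.float64(172.5)), (np.float64(281.3377166766288), np.float64(181.5))]
driver end (array([ 0.5262108 , -0.12879391,  0.12955345]), np.float64(0.0023167217390590807))
driver end (array([ 0.52282528, -0.15245278,  0.08162995]), np.float64(0.02394822829579525))
```

View pics/crop6.png

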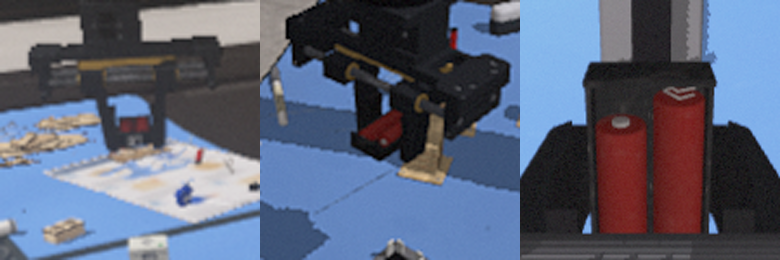

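The holder is in the gripper, level, with both cells in place. Its underside is about 18 cm up, and the driver is back in its block.

```bash
python3 -c "
from plant import r; print(r.finish_job())"
```

```text
the job is handed in; nothing more can be done
None
```

The job is handed in after about 22 s: the button was pressed and the holder popped up, the screwdriver is back in its hole, and the holder is held level and still about 18 cm above the desk with both cells in it.

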